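Wind up the block lift

TASK

In the print workshop, take the crank with the square socket by its wooden handle, fit it on the square shaft end of the block lift and wind it clockwise until the steel bed is level with the plywood feed board beside it. Raise the bed only with the crank, then leave the crank standing on the shaft and let go.

Things in the scene. Friction and masses are not known exactly. Their poses are not given: they have to be found in the camera images.
- crank_grip (a point): Centre of the upright wooden handle of the loose long crank: smooth, round, 20 mm across, 60 mm long; it can turn between the fingers. It stands on a flat steel arm 10 mm thick, 18 mm wide. This point is 42 mm above the arm's underside and 30 mm below the handle's top. x points from hub to handle, z up. The bystander crank is shorter (45 mm arm), its solid round hub has no hole.
- crank_socket (a point): The long crank's socket: a 20 mm square hole right through the square hub (36 mm wide, 28 mm high), its sides along x and y. The point is the centre of the lower mouth, level with the arm's underside, 75 mm from the handle's axis and 42 mm below crank_grip; same axes. The crank weighs about 0.18 kg, mostly the hub, and lies level, handle up.
- shaft_end (a point): Axis of the lift's upright 16 mm square shaft, at the top of the square, 156 mm above the table; a 12 mm cone above, a 40 mm wide collar 24 mm below, where the seated hub rests (2 mm play a side, 17 degrees turning play either way, any of 4 positions). x, y along the square's sides, turning with it; z up. Clockwise from above lifts; takes 0.2 N m; stays put.
- bed: The lift's steel bed, a plate 160 x 120 x 12 mm on two guide posts beyond the shaft, next to the feed board. Origin: centre of its top face, z up. It starts 24 to 40 mm below the board and rises 8 mm per radian of the shaft (50 mm a turn), to 20 mm past level at most. All of the lift but the shaft is lower than the seated crank, which can sweep all round.
- board_top (a point): Centre of the top face of the lift's fixed plywood feed board (160 x 120 mm, 100 mm above the table), right beside the bed: the height to reach.
Things that resemble listed ones, but are neither listed nor needed, are in the scene too. Leave any orange or red look-alike of the part that bears crank_grip alone.

How it is judged (in metres and radians):
On the way:
1. the crank is fitted on the shaft while the bed is still low (horizontal distance between crank_socket and shaft_end below 0.01 m and z of crank_socket in the frame of shaft_end below -0.012 m and angle between crank_socket's own z axis and vertical below 0.26 rad and z of bed in the frame of board_top below -0.012 m), for 0.2 s.
At the end, for the whole second after the job is handed in: The bed's top is within 8 mm of the height of the feed board's top and at rest, and the crank stands on the shaft: its socket centred within 10 mm, at least 12 mm down over the square, tilted less than 15 degrees (z of bed in the frame of board_top between -0.008 and 0.008 m and horizontal distance between crank_socket and shaft_end below 0.01 m and z of crank_socket in the frame of shaft_end below -0.012 m and angle between crank_socket's own z axis and vertical below 0.26 rad and linear speed of bed below 0.01 m/s); the robot touches nothing.
It fails at once if the bed is pushed by the robot instead of being wound (contact force between bed and the fingers above 3 N or contact force between bed and the arm above 3 N).
It also fails if it takes over 54 s, if anything falls off the work surface, if the arm or the gripper's body presses on something with over 40 N, if the wrist force passes 120 N, or if a joint passes its speed limit or range.

ROBOT

A 6-joint arm with a two-finger parallel gripper is mounted at the origin on the work surface. World frame = base frame: x ahead of the robot, y to its left, z up, the work surface at z = 0. Lengths are in mm, angles in rad, forces in N, time in s.
With the tool pointing down it reaches from about 275 to 750 mm from the base axis. Payload 10.2 kg.
Tool frame: the origin (TCP) lies at the very end of the fingers, on their centre line; the grasp point (between the pads) lies 19 mm behind it; x points along the fingers, y is the direction in which the jaws open and shut, and the axes are right-handed (so a half turn about x gives the same grasp; the last joint's range is limited). The gripper opens to 85 mm and grips with 20 to 120 N. Pads are 22 mm wide; open, the fingers measure 114 mm over their backs; the gripper's body (76 mm by 85 mm) begins 54 mm behind the grasp point. The pads swing forward as they close: fully open they stand 13 mm farther back than shut.
Start: joints at [-1.449, 0.313, 1.498, -0, 1.331, -0.223], TCP at [177.442, -494.111, 231.294] pointing down, gripper open.
Joint ranges: [-2.94, 2.94], [-0.97, 2.17], [0.19, 2.56], [-1.23, 4.37], [0.02, 3.11], [-2.88, 2.88]. Speed limits (rad/s): [2.39, 2.39, 3.01, 3.14, 3.14, 3.14].

INTERFACE

Orientations are given as a unit quaternion [w, x, y, z].
In Python, from rig import ctrl, viewer, finish_job gives the robot as it stands.
- The arm moves only by the tool carry_out, never from a script. Its argument "targets" is a list of rows, each an object of numbers: "x", "y", "z": the shift along the world's x, y, z in m; "ax", "ay", "az": the turn, a rotation vector about the world's x, y, z in rad; "hand": the opening, from -1 (shut) to 1 (fully open). A call has 1 to 5 rows; each row is the pose to reach, as a shift and turn from the pose commanded when the call began; what a row does not reach only later rows make up. A row lasts 1/8 s, in which the tool goes at most 62.5 mm and 10.7 degrees, less where a joint would pass 70% of its speed; a pose out of reach is approached as far as the arm can. A call with a gripper value outside its range is refused whole. The fingers move at their own pace and stop on an object; "grip_force" is the grip in N (left out, the last holds). Time passes only in rows, so rows that repeat a pose let the fingers close. It gives the time, the measured TCP pose, the force and the opening at its end, in the units of the state.
- ctrl.sense(): the state, without advancing time (a new reading comes with each control period).
- viewer.capture(name): name is "side" or "top"; returns the picture (420x560x3 uint8, blue, green, red); there is no depth.
- viewer.camera_info(name): a dict with "fx", "fy", "cx", "cy" (pixels), "k1" (the pictures are not rectified: a ray, as slopes to the right and down, at radius r is drawn at 1 + k1 r^2 times it, then the intrinsics apply), "R" (3x3) and "t" (3): a world point X has camera coordinates R X + t. Camera axes: x right, y down, z forward; pixel columns grow to the right and rows downward; lengths in mm; the calibration is good to about 2 mm. A picture is of the moment at which its call begins. camera_info takes no time and is no camera call.
- finish_job(): hands the job in, once; it reports no verdict.
The state is a dict: "time_s": time; "joints": joint angles; "dq": joint speeds; "tau": joint torques, N m; "eef_pos": TCP position; "ee_rot": TCP orientation; "force": force on the tool from outside, world axes, zero at the start; "wrist_torque": the same for the moment, N m; "grip_width": opening from 0.0 (shut) to 1.0 (fully open).
Only numpy, scipy, OpenCV 4.12 (cv2) and the standard library are available. Lean on these libraries where they do the work, as an engineer would, in place of code of your own. Each camera call takes 0.05 s, during which the arm holds its last target. There are 200 camera calls.

## Working session

There is one attempt and no reset: what is moved stays moved. The work goes in short steps, Python scripts to look and compute and a tool call to move; the robot and the scene stay as the last step left them, time stands still between calls to the robot, and variables do not carry over. Pictures are saved under pics/ and viewed, about 8 in all and at most 12, crops included, and the job is handed in when it is done.

Besides the shell and the picture viewer there is one more tool, called after "Request:" as name(argument=value, ...) on one line, values as JSON. carry_out: Moves the arm, as the interface text tells. Its arguments: {"type":"object","properties":{"targets":{"type":"array"},"grip_force":{"type":"number"}},"required":["targets"]}

```bash
mkdir -p pics
cat > h.py <<'E'
import numpy as np, cv2
from rig import ctrl, viewer, finish_job
def ray(name,u,v):
    c=viewer.camera_info(name); R=np.array(c["R"]);t=np.array(c["t"])
    d=np.array([(u-c["cx"])/c["fx"],(v-c["cy"])/c["fy"]]); s=d.copy()
    for _ in range(20): s=d/(1+c["k1"]*(s@s))
    return -R.T@t, R.T@np.array([s[0],s[1],1.])
def onz(name,u,v,z):
    o,d=ray(name,u,v); return o+d*(z-o[2])/d[2]
def proj(name,X):
    c=viewer.camera_info(name); p=np.array(c["R"])@np.array(X,float)+np.array(c["t"])
    s=p[:2]/p[2]; s=s*(1+c["k1"]*(s@s)); return np.array([c["fx"]*s[0]+c["cx"],c["fy"]*s[1]+c["cy"]])
def tri(u1,v1,u2,v2,a="top",b="side"):
    o,d=ray(a,u1,v1);p,e=ray(b,u2,v2); d/=np.linalg.norm(d);e/=np.linalg.norm(e)
    k=np.linalg.lstsq(np.stack([d,-e],1),p-o,rcond=None)[0]
    A=o+k[0]*d;B=p+k[1]*e; return (A+B)/2,np.linalg.norm(A-B)
E
python3 - <<'E'
from h import *
for n in("top","side"):
    im=viewer.capture(n); cv2.imwrite(f"pics/{n}0.png",im); c=viewer.camera_info(n)
    R=np.array(c["R"]);print(n,c["fx"],c["k1"],(-R.T@np.array(c["t"])).round(),R.round(2).tolist())
print(ctrl.sense())
E
```

```text
top 465.3704754228874 -0.07155985156224344 [ 469.  -50. 1329.] [[-0.01, -1.0, 0.01], [-1.0, 0.01, -0.08], [0.08, -0.01, -1.0]]
side 498.43800555638325 -0.011170752343032825 [  435. -1201.   897.] [[0.99, -0.11, 0.02], [-0.05, -0.55, -0.83], [0.1, 0.83, -0.55]]
{'time_s': 0.1, 'joints': array([-1.44935593e+00,  3.13370822e-01,  1.49837516e+00, -1.01171259e-05,
        1.33098662e+00, -2.23399974e-01]), 'dq': array([-4.35622868e-04, -1.03691232e-03, -3.76388285e-03,  8.01752672e-04,
       -5.45203931e-05,  2.86253705e-04]), 'tau': array([ 3.16029182e-03, -4.12897968e+01, -2.60140318e+01, -1.58653834e-04,
        3.01613989e-03, -1.88382387e-05]), 'eef_pos': array([ 177.43157761, -493.86070536,  230.79889439]), 'ee_rot': array([ 0.12091443,  0.69663891,  0.1217198 , -0.69660478]), 'force': array([ 0.03692346,  0.52600443, -0.02255561]), 'wrist_torque': array([ 0.04265773, -0.04690187,  0.021331  ]), 'grip_width': 1.002199967815386}
```

View pics/top0.png

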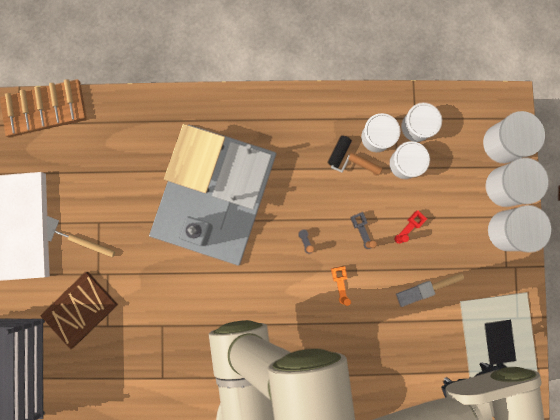

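View pics/side0.png

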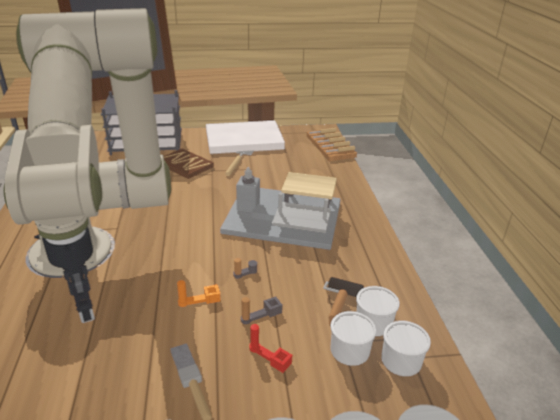

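Candidates seen from the top camera: grey crank at (363,230), short grey crank at (306,240), orange at (342,285) and red at (411,227). The grey one at (363,230) looks like the long crank with the square hub. I'll confirm that in an enlarged crop.

Run:
```python
from h import *
t=cv2.imread("pics/top0.png");s=cv2.imread("pics/side0.png")
def cr(im,x,y,w,h,k): return cv2.resize(im[y:y+h,x:x+w],None,fx=k,fy=k,interpolation=cv2.INTER_CUBIC)
a=np.hstack([cr(t,295,205,100,75,4),cr(s,225,250,100,75,4)])
b=np.hstack([cr(t,150,185,100,75,4),cr(s,222,165,100,75,4)])
cv2.imwrite("pics/c1.png",np.vstack([a,b]))
```

```text
(no output)
```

View pics/c1.png

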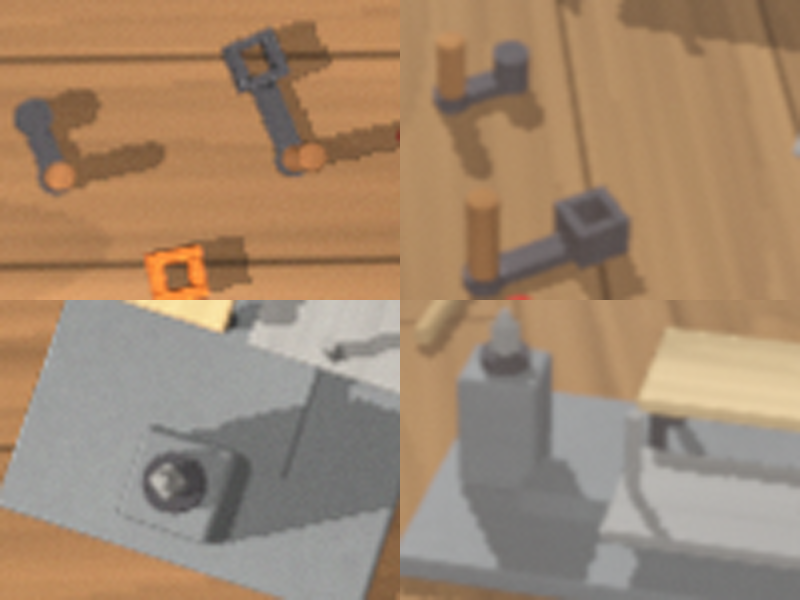

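The grey crank at top (363,230) is confirmed: it has the open square hub (hub top ≈(358.8,220), handle top ≈(372.5,244)). The one at (306,240) is short with a solid round hub. The lift's shaft is at about top (192,231) and side (248,172).

Run:
```python
from h import *
H=onz("top",372.5,244.2,72);Hs=onz("side",245.7,298.6,72)
U=onz("top",358.7,219.9,28);Us=onz("side",273,302.3,28)
print("handle",H,Hs,"hub",U,Us)
d=U-H;d2=Us-Hs
print(np.hypot(*d[:2]),np.degrees(np.arctan2(-d[1],-d[0])),np.hypot(*d2[:2]),np.degrees(np.arctan2(-d2[1],-d2[0])))
print("hub base top", onz("top",358.7,219.9,28))
S=onz("top",192,231,162);print("shaft",S,onz("side",247.7,167.3,168), tri(192,231,247.7,170))
# lift plate corners in top
for p in [(184,124),(275,151),(240,264),(150,236)]: print(onz("top",*p,10))
t=cv2.imread("pics/top0.png");s=cv2.imread("pics/side0.png")
def cr(im,x,y,w,h,k): return cv2.resize(im[y:y+h,x:x+w],None,fx=k,fy=k,interpolation=cv2.INTER_CUBIC)
cv2.imwrite("pics/c2.png",np.hstack([cr(t,177,213,30,36,13),cr(s,235,163,30,36,13)]))
```

```text
handle [ 485.6463615  -323.53428153   72.        ] [ 487.17688802 -324.89715818   72.        ] hub [ 555.12407199 -295.98185407   28.        ] [ 556.62234252 -297.57646638   28.        ]
74.74147787037238 -158.36845644922133 74.62634488826646 -158.52471651384855
hub base top [ 555.12407199 -295.98185407   28.        ]
shaft [524.0161572 149.3857949 162.       ] [527.22965016 151.57204554 168.        ] (array([525.58217851, 149.74273945, 159.56914225]), np.float64(2.9024170054012997))
[841.72768587 199.33419208  10.        ]
[758.3948084 -63.3588247  10.       ]
[436.22815581  39.91537468  10.        ]
[518.50737977 295.16079784  10.        ]
```

View pics/c2.png

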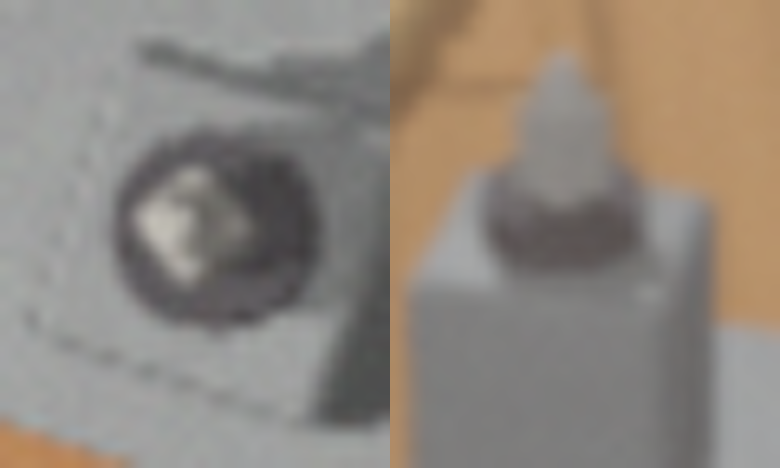

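The shaft square's centre is at about top (191.7,230.2), with its diagonals along the image axes, so its sides lie near 42° mod 90. Moving above the handle with the jaws along the crank's arm.

Request:
carry_out(targets=[{"x": 0.06,"y": 0.03,"az": 0.18,"hand": 0.05},{"x": 0.1,"y": 0.06,"az": 0.36,"hand": 0.05},{"x": 0.15,"y": 0.09,"az": 0.54,"hand": 0.05},{"x": 0.2,"y": 0.12,"az": 0.72,"hand": 0.05},{"x": 0.25,"y": 0.14,"az": 0.9,"hand": 0.05}])

```text
invalid input at $.targets[0]: expected keys x, y, z, ax, ay, az, hand
```

Request:
carry_out(targets=[{"x": 0.03,"y": 0.015,"az": 0.18,"hand": 0.05},{"x": 0.059,"y": 0.03,"az": 0.36,"hand": 0.05},{"x": 0.059,"y": 0.03,"z": -0.05,"az": 0.54,"hand": 0.05},{"x": 0.059,"y": 0.03,"z": -0.1,"az": 0.7,"hand": 0.05},{"x": 0.059,"y": 0.03,"z": -0.1,"az": 0.7,"hand": 0.05}])

```text
invalid input at $.targets[0]: expected keys x, y, z, ax, ay, az, hand
```

Run:
```python
from h import *
print(ctrl.sense())
t=viewer.capture("top");s=viewer.capture("side");cv2.imwrite("pics/t1.png",t)
def cr(im,x,y,w,h,k): return cv2.resize(im[y:y+h,x:x+w],None,fx=k,fy=k,interpolation=cv2.INTER_CUBIC)
cv2.imwrite("pics/c3.png",np.hstack([cr(t,310,190,100,100,4),cr(s,200,230,100,100,4)]))
# bed: edges
```

```text
{'time_s': 0.1, 'joints': array([-1.44935593e+00,  3.13370822e-01,  1.49837516e+00, -1.01171259e-05,
        1.33098662e+00, -2.23399974e-01]), 'dq': array([-4.35622868e-04, -1.03691232e-03, -3.76388285e-03,  8.01752672e-04,
       -5.45203931e-05,  2.86253705e-04]), 'tau': array([ 3.16029182e-03, -4.12897968e+01, -2.60140318e+01, -1.58653834e-04,
        3.01613989e-03, -1.88382387e-05]), 'eef_pos': array([ 177.43157761, -493.86070536,  230.79889439]), 'ee_rot': array([ 0.12091443,  0.69663891,  0.1217198 , -0.69660478]), 'force': array([ 0.03692346,  0.52600443, -0.02255561]), 'wrist_torque': array([ 0.04265773, -0.04690187,  0.021331  ]), 'grip_width': 1.002199967815386}
```

View pics/c3.png

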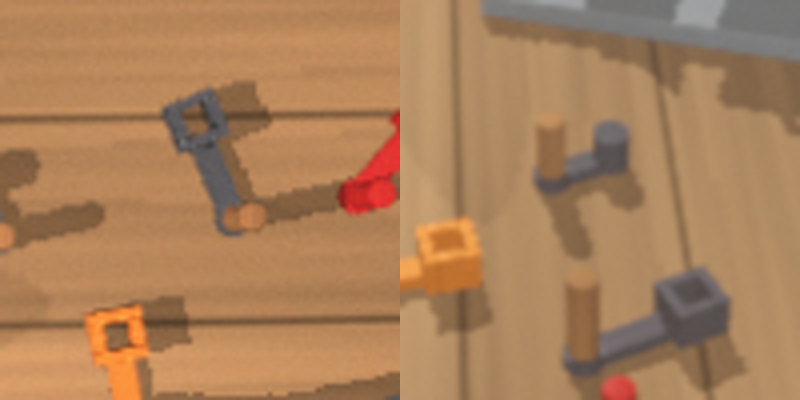

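Every row needs all the keys, so both calls were refused and nothing moved. The view is as before: the crank's handle top is at about (372,244).

Request:
carry_out(targets=[{"x": 0.06,"y": 0.03,"z": 0,"ax": 0,"ay": 0,"az": 0.18,"hand": 0.05},{"x": 0.1,"y": 0.06,"z": 0,"ax": 0,"ay": 0,"az": 0.36,"hand": 0.05},{"x": 0.15,"y": 0.09,"z": 0,"ax": 0,"ay": 0,"az": 0.54,"hand": 0.05},{"x": 0.2,"y": 0.12,"z": 0,"ax": 0,"ay": 0,"az": 0.72,"hand": 0.05},{"x": 0.25,"y": 0.14,"z": 0,"ax": 0,"ay": 0,"az": 0.9,"hand": 0.05}], grip_force=60)

```text
time_s: 0.82
eef_pos: [429.0, -352.7, 231.4]
ee_rot: [-0.414, -0.573, -0.414, 0.573]
force: [-0.5, -1.1, 0.9]
grip_width: 0.525
```

Request:
carry_out(targets=[{"x": 0.03,"y": 0.015,"z": 0,"ax": 0,"ay": 0,"az": 0.18,"hand": 0.05},{"x": 0.059,"y": 0.03,"z": 0,"ax": 0,"ay": 0,"az": 0.36,"hand": 0.05},{"x": 0.059,"y": 0.03,"z": -0.05,"ax": 0,"ay": 0,"az": 0.54,"hand": 0.05},{"x": 0.059,"y": 0.03,"z": -0.1,"ax": 0,"ay": 0,"az": 0.7,"hand": 0.05},{"x": 0.059,"y": 0.03,"z": -0.1,"ax": 0,"ay": 0,"az": 0.7,"hand": 0.05}])

```text
time_s: 1.45
eef_pos: [485.1, -322.8, 128.3]
ee_rot: [0.581, 0.399, 0.587, -0.398]
force: [0.2, 0.6, 1.0]
grip_width: 0.522
```

Run:
```python
from h import *
s=ctrl.sense(); print({k:s[k] for k in("time_s","joints","eef_pos","ee_rot","grip_width")})
t=viewer.capture("top");s=viewer.capture("side");cv2.imwrite("pics/t1.png",t);cv2.imwrite("pics/s1.png",s)
def cr(im,x,y,w,h,k): return cv2.resize(im[y:y+h,x:x+w],None,fx=k,fy=k,interpolation=cv2.INTER_CUBIC)
cv2.imwrite("pics/c4.png",np.hstack([cr(s,190,215,100,140,4),cr(s,270,165,80,140,4)]))
```

```text
{'time_s': 1.45, 'joints': array([-7.88001469e-01,  5.36372571e-01,  1.44657136e+00, -3.23840962e-05,
        1.16601442e+00, -1.16057229e+00]), 'eef_pos': array([ 485.14950805, -322.78997929,  128.3073247 ]), 'ee_rot': array([ 0.58139321,  0.39921676,  0.58651284, -0.39825945]), 'grip_width': 0.5223126565304098}
```

View pics/c4.png

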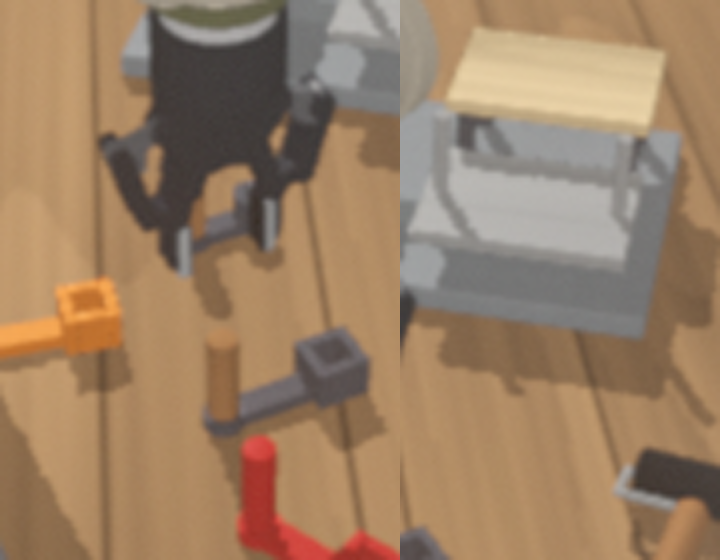

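The side view shows the open fingers straight above and straddling the long crank's handle line, with the orange and red cranks clear. The bed is low, its front edge from about (273,224) to (327,230). Next I grasp the handle and lift a little.

Request:
carry_out(targets=[{"x": 0.001,"y": -0.001,"z": -0.05,"ax": 0,"ay": 0,"az": 0,"hand": 0.05},{"x": 0.001,"y": -0.001,"z": -0.085,"ax": 0,"ay": 0,"az": 0,"hand": 0.05},{"x": 0.001,"y": -0.001,"z": -0.104,"ax": 0,"ay": 0,"az": 0,"hand": 0.05},{"x": 0.001,"y": -0.001,"z": -0.104,"ax": 0,"ay": 0,"az": 0,"hand": 0.05},{"x": 0.001,"y": -0.001,"z": -0.104,"ax": 0,"ay": 0,"az": 0,"hand": -0.3}])

```text
time_s: 2.17
eef_pos: [488.4, -326.1, 29.6]
ee_rot: [0.585, 0.398, 0.583, -0.399]
force: [0.8, 0.7, 0.5]
grip_width: 0.353
```

Request:
carry_out(targets=[{"x": 0,"y": 0,"z": 0,"ax": 0,"ay": 0,"az": 0,"hand": -1},{"x": 0,"y": 0,"z": 0,"ax": 0,"ay": 0,"az": 0,"hand": -1},{"x": 0,"y": 0,"z": 0,"ax": 0,"ay": 0,"az": 0,"hand": -1},{"x": 0,"y": 0,"z": 0,"ax": 0,"ay": 0,"az": 0,"hand": -1},{"x": 0,"y": 0,"z": 0,"ax": 0,"ay": 0,"az": 0,"hand": -1}])

```text
time_s: 2.8
eef_pos: [488.2, -325.9, 29.4]
ee_rot: [0.585, 0.398, 0.583, -0.399]
force: [-0.5, 0.7, 6.6]
grip_width: 0.219
```

Request:
carry_out(targets=[{"x": 0,"y": 0,"z": 0.03,"ax": 0,"ay": 0,"az": 0,"hand": -1},{"x": 0,"y": 0,"z": 0.08,"ax": 0,"ay": 0,"az": 0,"hand": -1},{"x": 0,"y": 0,"z": 0.13,"ax": 0,"ay": 0,"az": 0,"hand": -1},{"x": 0,"y": 0,"z": 0.18,"ax": 0,"ay": 0,"az": 0,"hand": -1},{"x": 0,"y": 0,"z": 0.2,"ax": 0,"ay": 0,"az": 0,"hand": -1}])

```text
time_s: 3.42
eef_pos: [487.9, -325.5, 231.5]
ee_rot: [0.586, 0.398, 0.582, -0.399]
force: [0.4, -0.4, -2.1]
grip_width: 0.219
```

Run:
```python
from h import *
s=ctrl.sense(); print({k:s[k] for k in("time_s","joints","eef_pos","force","wrist_torque","grip_width")})
t=viewer.capture("top");s=viewer.capture("side");cv2.imwrite("pics/t2.png",t);cv2.imwrite("pics/s2.png",s)
def cr(im,x,y,w,h,k): return cv2.resize(im[y:y+h,x:x+w],None,fx=k,fy=k,interpolation=cv2.INTER_CUBIC)
cv2.imwrite("pics/c5.png",np.hstack([cr(t,310,180,100,140,4),cr(s,200,150,100,140,4)]))
# board & bed from both cams
bt=[onz("top",*p,100) for p in[(184,125),(224,137),(208,192),(166,180)]]
bs=[onz("side",*p,100) for p in[(281.75,191.25),(330.75,196.75)]]
print(np.array(bt).round(),np.array(bs).round())
for z in(60,68,76): print(z,[onz("side",*p,z).round() for p in[(273,224),(327,230.5)]],[onz("top",*p,z).round() for p in[(275,152)]])
```

```text
{'time_s': 3.425, 'joints': array([-7.87950652e-01,  4.46644117e-01,  1.30628966e+00, -1.33685460e-04,
        1.38294792e+00, -1.16151010e+00]), 'eef_pos': array([ 487.8975399 , -325.54769929,  231.49393855]), 'force': array([ 0.41822178, -0.39835027, -2.14185536]), 'wrist_torque': array([-0.02855933,  0.14883671,  0.02764874]), 'grip_width': 0.21891055865571446}
[[814. 182. 100.]
 [779.  74. 100.]
 [630. 117. 100.]
 [664. 230. 100.]] [[630. 114. 100.]
 [775.  69. 100.]]
60 [array([590.,  -4.,  60.]), array([742., -50.,  60.])] [array([745., -63.,  60.])]
68 [array([588., -16.,  68.]), array([739., -61.,  68.])] [array([743., -63.,  68.])]
76 [array([587., -27.,  76.]), array([736., -72.,  76.])] [array([741., -63.,  76.])]
```

View pics/c5.png

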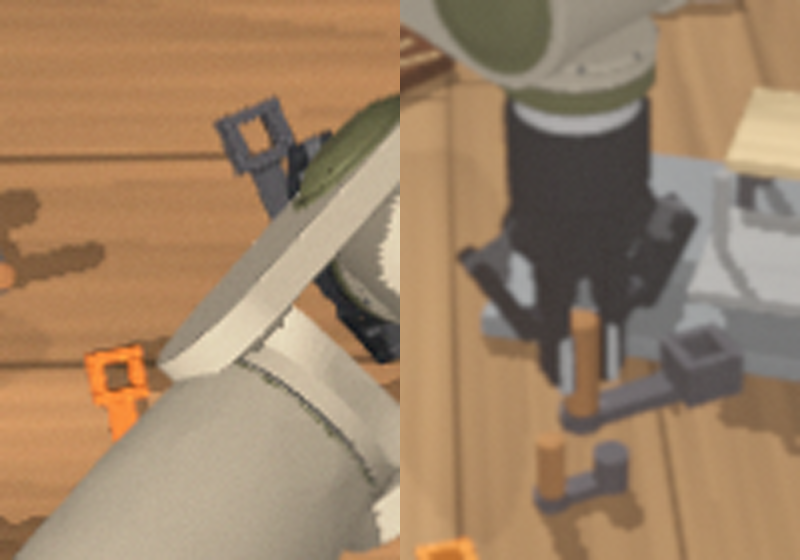

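The handle is firmly held with the crank hanging level: hub top at top (374,214), side (275.5,238). I'll work out where the hub sits relative to the TCP.

Run:
```python
from h import *
for z in (226,230): print(onz("top",374,214,z),onz("side",275.5,238,z))
print(tri(374,214,275.5,238))
# handle top in side crop (585-400,318)/4
print(onz("side",200+46.3,150+79.5,274))
print("shaft",[onz("top",191.7,230.2,z) for z in(150,156)],onz("side",248.5,171.8,156),onz("side",248.5,167.3,168))
```

```text
[ 555.62738315 -295.81196431  226.        ] [ 558.27105701 -297.18740875  226.        ]
[ 555.31282586 -294.92108934  230.        ] [ 557.53343988 -302.5731752   230.        ]
(array([ 557.05447224, -296.12069185,  225.14889318]), np.float64(2.7183462959387454))
[ 490.37207281 -325.77149188  274.        ]
shaft [array([526.62360756, 152.19824886, 150.        ]), array([526.32975378, 151.16893528, 156.        ])] [529.10162801 144.6262652  156.        ] [529.67785381 151.38090817 168.        ]
```

Request:
carry_out(targets=[{"x": 0.02,"y": 0.04,"z": 0,"ax": 0,"ay": 0,"az": 0.17,"hand": -1},{"x": 0.03,"y": 0.08,"z": 0,"ax": 0,"ay": 0,"az": 0.34,"hand": -1},{"x": 0.05,"y": 0.12,"z": 0,"ax": 0,"ay": 0,"az": 0.51,"hand": -1},{"x": 0.06,"y": 0.16,"z": 0,"ax": 0,"ay": 0,"az": 0.68,"hand": -1},{"x": 0.07,"y": 0.2,"z": 0,"ax": 0,"ay": 0,"az": 0.85,"hand": -1}])

```text
time_s: 4.15
eef_pos: [557.2, -123.6, 226.1]
ee_rot: [0.696, 0.12, 0.697, -0.12]
force: [0.3, 0.1, -1.4]
grip_width: 0.217
```

Request:
carry_out(targets=[{"x": 0.01,"y": 0.04,"z": 0,"ax": 0,"ay": 0,"az": 0.17,"hand": -1},{"x": 0.02,"y": 0.08,"z": 0,"ax": 0,"ay": 0,"az": 0.34,"hand": -1},{"x": 0.02,"y": 0.12,"z": 0,"ax": 0,"ay": 0,"az": 0.51,"hand": -1},{"x": 0.02,"y": 0.16,"z": 0,"ax": 0,"ay": 0,"az": 0.68,"hand": -1},{"x": 0.02,"y": 0.19,"z": 0,"ax": 0,"ay": 0,"az": 0.85,"hand": -1}])

```text
time_s: 4.78
eef_pos: [576.9, 66.5, 226.2]
ee_rot: [0.684, -0.178, 0.685, 0.178]
force: [0.2, 0.4, -1.5]
grip_width: 0.214
```

Request:
carry_out(targets=[{"x": 0,"y": 0.02,"z": 0,"ax": 0,"ay": 0,"az": 0.1,"hand": -1},{"x": 0,"y": 0.031,"z": 0,"ax": 0,"ay": 0,"az": 0.2,"hand": -1},{"x": 0,"y": 0.031,"z": 0,"ax": 0,"ay": 0,"az": 0.2,"hand": -1},{"x": 0,"y": 0.031,"z": 0,"ax": 0,"ay": 0,"az": 0.2,"hand": -1}])

```text
time_s: 5.28
eef_pos: [577.3, 95.4, 226.8]
ee_rot: [0.664, -0.243, 0.664, 0.243]
force: [-0.5, 0.5, -2.0]
grip_width: 0.221
```

Run:
```python
from h import *
s=ctrl.sense(); print({k:s[k] for k in("time_s","joints","eef_pos","ee_rot","force","wrist_torque","grip_width")})
t=viewer.capture("top");s=viewer.capture("side");cv2.imwrite("pics/t3.png",t);cv2.imwrite("pics/s3.png",s)
def cr(im,x,y,w,h,k): return cv2.resize(im[y:y+h,x:x+w],None,fx=k,fy=k,interpolation=cv2.INTER_CUBIC)
cv2.imwrite("pics/c6.png",np.hstack([cr(t,160,190,80,100,5),cr(s,210,110,80,100,5)]))
```

```text
{'time_s': 5.275, 'joints': array([-3.62268645e-02,  4.50186831e-01,  1.31323234e+00, -2.10922705e-04,
        1.37889630e+00, -2.30781221e+00]), 'eef_pos': array([577.31226977,  95.40009481, 226.7969476 ]), 'ee_rot': array([ 0.66387188, -0.2427122 ,  0.66440046,  0.24276932]), 'force': array([-0.51680305,  0.4552093 , -2.01773263]), 'wrist_torque': array([-0.08265051, -0.0571164 , -0.00149256]), 'grip_width': 0.22098482853858833}
```

View pics/c6.png

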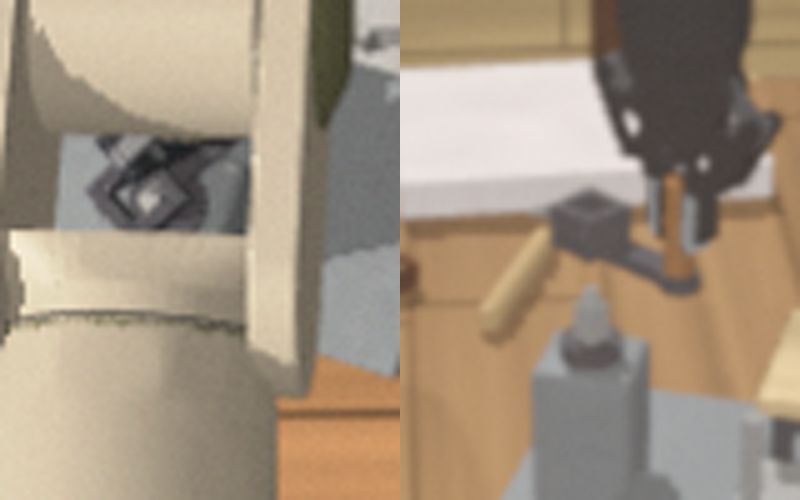

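The top view shows the hub (centre ≈(188,228)) with the cone tip ≈(189.6,230.6) visible through its hole. In the side view the hub top is ≈(248.4,152), above the shaft column.

Run:
```python
from h import *
for z in (218,222,225): print(z,onz("top",188,228,z),onz("side",248.4,152,z))
print(tri(188,228,248.4,152))
print("tip",onz("top",189.6,230.6,166), "exp hub at",[proj("top",[526.5,151,220]),proj("side",[529.4,151,220])])
```

```text
218 [528.67355696 149.40348405 218.        ] [530.01683341 155.717432   218.        ]
222 [528.45828749 148.68534362 222.        ] [529.45437222 147.72676513 222.        ]
225 [528.29683539 148.1467383  225.        ] [529.03252633 141.73376498 225.        ]
(array([529.00665102, 148.75960713, 221.47190286]), np.float64(1.039601026131728))
tip [524.90662474 154.7236173  166.        ] exp hub at [array([187.18324439, 228.87518553]), array([248.30648334, 152.1112478 ])]
```

Request:
carry_out(targets=[{"x": -0.0015,"y": 0.0025,"z": 0,"ax": 0,"ay": 0,"az": 0,"hand": -1},{"x": -0.0015,"y": 0.0025,"z": -0.01,"ax": 0,"ay": 0,"az": 0,"hand": -1},{"x": -0.0015,"y": 0.0025,"z": -0.02,"ax": 0,"ay": 0,"az": 0,"hand": -1},{"x": -0.0015,"y": 0.0025,"z": -0.03,"ax": 0,"ay": 0,"az": 0,"hand": -1},{"x": -0.0015,"y": 0.0025,"z": -0.036,"ax": 0,"ay": 0,"az": 0,"hand": -1}])

```text
time_s: 6.0
eef_pos: [575.7, 98.4, 190.3]
ee_rot: [0.664, -0.243, 0.664, 0.244]
force: [0.4, -0.4, -2.4]
grip_width: 0.215
```

Request:
carry_out(targets=[{"x": 0,"y": 0,"z": -0.003,"ax": 0,"ay": 0,"az": 0,"hand": -1},{"x": 0,"y": 0,"z": -0.006,"ax": 0,"ay": 0,"az": 0,"hand": -1},{"x": 0,"y": 0,"z": -0.009,"ax": 0,"ay": 0,"az": 0,"hand": -1}])

```text
time_s: 6.38
eef_pos: [576.1, 98.3, 182.4]
ee_rot: [0.664, -0.244, 0.664, 0.243]
force: [0.7, -0.4, -1.8]
grip_width: 0.221
```

Run:
```python
from h import *
s=ctrl.sense(); print({k:s[k] for k in("time_s","eef_pos","force","wrist_torque")})
t=viewer.capture("top");s=viewer.capture("side");cv2.imwrite("pics/t4.png",t);cv2.imwrite("pics/s4.png",s)
def cr(im,x,y,w,h,k): return cv2.resize(im[y:y+h,x:x+w],None,fx=k,fy=k,interpolation=cv2.INTER_CUBIC)
cv2.imwrite("pics/c7.png",np.hstack([cr(t,165,205,50,50,8),cr(s,225,140,50,50,8)]))
```

```text
{'time_s': 6.375, 'eef_pos': array([576.09529595,  98.33209509, 182.35580507]), 'force': array([ 0.69025238, -0.40657086, -1.7755902 ]), 'wrist_torque': array([-0.12677208, -0.13577078, -0.00187202])}
```

View pics/c7.png

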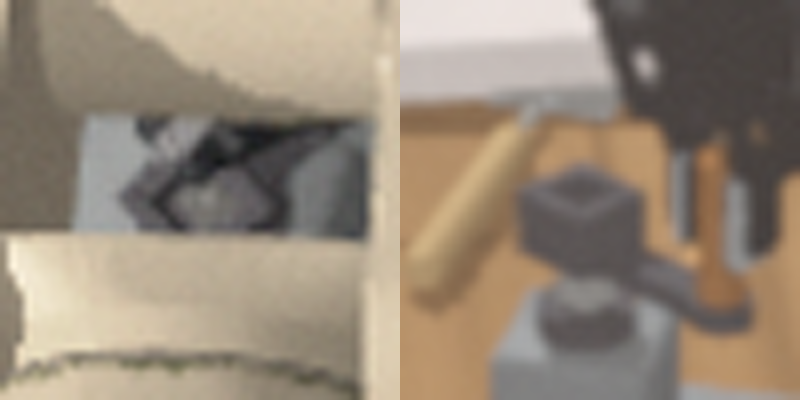

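The hub's square is now over the shaft end with no side force, and the hub is centred over the collar to about 1 px in the side view. Lowering on to the collar.

Request:
carry_out(targets=[{"x": 0.0005,"y": 0,"z": -0.004,"ax": 0,"ay": 0,"az": 0,"hand": -1},{"x": 0.001,"y": 0,"z": -0.008,"ax": 0,"ay": 0,"az": 0,"hand": -1},{"x": 0.001,"y": 0,"z": -0.011,"ax": 0,"ay": 0,"az": 0,"hand": -1},{"x": 0.001,"y": 0,"z": -0.014,"ax": 0,"ay": 0,"az": 0,"hand": -1}])

```text
time_s: 6.98
eef_pos: [576.9, 98.4, 168.1]
ee_rot: [0.664, -0.244, 0.664, 0.244]
force: [0.3, -0.5, -1.7]
grip_width: 0.217
```

Request:
carry_out(targets=[{"x": 0,"y": 0,"z": -0.002,"ax": 0,"ay": 0,"az": 0,"hand": -1},{"x": 0,"y": 0,"z": -0.004,"ax": 0,"ay": 0,"az": 0,"hand": -1},{"x": 0,"y": 0,"z": -0.004,"ax": 0,"ay": 0,"az": 0,"hand": -1}])

```text
time_s: 7.35
eef_pos: [576.9, 98.4, 164.2]
ee_rot: [0.664, -0.244, 0.664, 0.244]
force: [-0.9, 0.2, -1.6]
grip_width: 0.218
```

Request:
carry_out(targets=[{"x": 0,"y": 0,"z": -0.002,"ax": 0,"ay": 0,"az": 0,"hand": -1},{"x": 0,"y": 0,"z": -0.003,"ax": 0,"ay": 0,"az": 0,"hand": -1},{"x": 0,"y": 0,"z": -0.003,"ax": 0,"ay": 0,"az": 0,"hand": -1}])

```text
time_s: 7.72
eef_pos: [577.0, 98.3, 161.5]
ee_rot: [0.664, -0.244, 0.664, 0.243]
force: [-0.5, -0.6, 0.5]
grip_width: 0.22
```

Run:
```python
from h import *
s=ctrl.sense(); print({k:s[k] for k in("time_s","eef_pos","force","wrist_torque")})
r,a=71.8,-46.5
p=lambda d:r*np.array([np.cos(np.radians(a-d)),np.sin(np.radians(a-d))])
for b in range(0,300,50): print(b,[(p(b+10*k)-p(b)).round(1).tolist() for k in range(1,6)])
```

```text
{'time_s': 7.725, 'eef_pos': array([577.01774962,  98.34754241, 161.47251698]), 'force': array([-0.52311089, -0.61145421,  0.51336741]), 'wrist_torque': array([-0.07254179, -0.00314223,  0.00445813])}
0 [[-9.8, -7.8], [-20.8, -13.8], [-32.7, -17.7], [-45.0, -19.6], [-57.6, -19.3]]
50 [[-12.3, 2.5], [-23.9, 7.1], [-34.6, 13.6], [-44.0, 21.9], [-51.7, 31.7]]
100 [[-6.0, 11.0], [-9.9, 22.9], [-11.8, 35.2], [-11.5, 47.8], [-9.0, 60.0]]
150 [[4.6, 11.6], [11.1, 22.3], [19.4, 31.7], [29.2, 39.5], [40.2, 45.5]]
200 [[11.9, 4.0], [24.2, 5.8], [36.8, 5.5], [49.0, 3.0], [60.7, -1.6]]
250 [[10.7, -6.5], [20.0, -14.8], [27.8, -24.6], [33.8, -35.6], [37.8, -47.5]]
```

Seated: the weight is now carried, with the force up about 2 N. Start winding clockwise, carrying the tool round rigidly.

Request:
carry_out(targets=[{"x": -0.0098,"y": -0.0078,"z": 0,"ax": 0,"ay": 0,"az": -0.1745,"hand": -1},{"x": -0.0208,"y": -0.0138,"z": 0,"ax": 0,"ay": 0,"az": -0.349,"hand": -1},{"x": -0.0327,"y": -0.0177,"z": 0,"ax": 0,"ay": 0,"az": -0.5236,"hand": -1},{"x": -0.045,"y": -0.0196,"z": 0,"ax": 0,"ay": 0,"az": -0.698,"hand": -1},{"x": -0.0576,"y": -0.0193,"z": 0,"ax": 0,"ay": 0,"az": -0.8727,"hand": -1}])

```text
time_s: 8.35
eef_pos: [518.3, 78.7, 161.5]
ee_rot: [0.704, 0.061, 0.705, -0.062]
force: [-5.1, 0.7, 2.1]
grip_width: 0.215
```

Request:
carry_out(targets=[{"x": -0.0123,"y": 0.0025,"z": 0,"ax": 0,"ay": 0,"az": -0.1745,"hand": -1},{"x": -0.0239,"y": 0.0071,"z": 0,"ax": 0,"ay": 0,"az": -0.349,"hand": -1},{"x": -0.0346,"y": 0.0136,"z": 0,"ax": 0,"ay": 0,"az": -0.5236,"hand": -1},{"x": -0.044,"y": 0.0219,"z": 0,"ax": 0,"ay": 0,"az": -0.698,"hand": -1},{"x": -0.0517,"y": 0.0317,"z": 0,"ax": 0,"ay": 0,"az": -0.8727,"hand": -1}])

```text
time_s: 8.98
eef_pos: [465.7, 111.3, 161.5]
ee_rot: [0.611, 0.353, 0.614, -0.354]
force: [-0.1, -10.2, 0.9]
grip_width: 0.219
```

Run:
```python
from h import *
s=ctrl.sense(); print({k:s[k] for k in("time_s","joints","eef_pos","force","wrist_torque")})
t=viewer.capture("top");s=viewer.capture("side");cv2.imwrite("pics/t5.png",t);cv2.imwrite("pics/s5.png",s)
def cr(im,x,y,w,h,k): return cv2.resize(im[y:y+h,x:x+w],None,fx=k,fy=k,interpolation=cv2.INTER_CUBIC)
cv2.imwrite("pics/c8.png",cr(s,215,120,140,140,4))
```

```text
{'time_s': 8.975, 'joints': array([-1.06711691e-02,  2.84373417e-01,  1.72982740e+00, -1.93909400e-04,
        1.13126101e+00, -5.35051085e-01]), 'eef_pos': array([465.69099508, 111.29216393, 161.51175497]), 'force': array([ -0.09658546, -10.2132134 ,   0.93170165]), 'wrist_torque': array([-1.63927611, -0.0681554 , -0.35396625])}
```

View pics/c8.png

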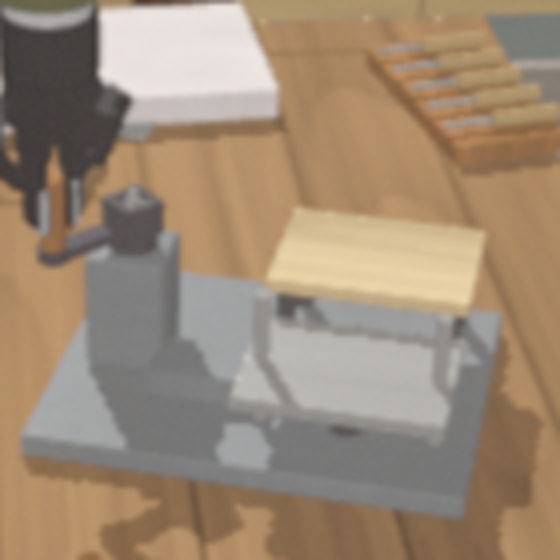

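The crank is seated flat on the collar and winding. The bed has begun to rise: its front-left corner moved from ≈(273,224) to (273,220.5). I'll continue, easing 1 mm outward because of the 6 N radial force.

Request:
carry_out(targets=[{"x": -0.007,"y": 0.0105,"z": 0,"ax": 0,"ay": 0,"az": -0.1745,"hand": -1},{"x": -0.0109,"y": 0.0224,"z": 0,"ax": 0,"ay": 0,"az": -0.349,"hand": -1},{"x": -0.0128,"y": 0.0347,"z": 0,"ax": 0,"ay": 0,"az": -0.5236,"hand": -1},{"x": -0.0125,"y": 0.0473,"z": 0,"ax": 0,"ay": 0,"az": -0.698,"hand": -1},{"x": -0.01,"y": 0.0595,"z": 0,"ax": 0,"ay": 0,"az": -0.8727,"hand": -1}])

```text
time_s: 9.7
eef_pos: [455.2, 171.5, 161.5]
ee_rot: [-0.404, -0.578, -0.407, 0.581]
force: [-12.2, 3.9, 6.4]
grip_width: 0.216
```

Request:
carry_out(targets=[{"x": 0.0046,"y": 0.0116,"z": 0,"ax": 0,"ay": 0,"az": -0.1745,"hand": -1},{"x": 0.0111,"y": 0.0223,"z": 0,"ax": 0,"ay": 0,"az": -0.349,"hand": -1},{"x": 0.0194,"y": 0.0317,"z": 0,"ax": 0,"ay": 0,"az": -0.5236,"hand": -1},{"x": 0.0292,"y": 0.0395,"z": 0,"ax": 0,"ay": 0,"az": -0.698,"hand": -1},{"x": 0.0402,"y": 0.0455,"z": 0,"ax": 0,"ay": 0,"az": -0.8727,"hand": -1}])

```text
time_s: 10.32
eef_pos: [495.7, 220.4, 162.1]
ee_rot: [-0.12, -0.695, -0.126, 0.697]
force: [-10.9, 21.7, 6.4]
grip_width: 0.218
```

Run:
```python
from h import *
s=ctrl.sense(); print({k:s[k] for k in("time_s","joints","eef_pos","force","wrist_torque")})
t=viewer.capture("top");s=viewer.capture("side");cv2.imwrite("pics/t6.png",t);cv2.imwrite("pics/s6.png",s)
def cr(im,x,y,w,h,k): return cv2.resize(im[y:y+h,x:x+w],None,fx=k,fy=k,interpolation=cv2.INTER_CUBIC)
cv2.imwrite("pics/c9.png",cr(s,215,120,140,140,4))
# vertical profile of all side frames thru bed column
for f in("s1","s5","s6"):
    im=cv2.imread(f"pics/{f}.png"); g=cv2.cvtColor(im,cv2.COLOR_BGR2GRAY).astype(int)
    for c in(290,310): print(f,c,g[195:240,c-1:c+2].mean(1).astype(int).tolist())
```

```text
{'time_s': 10.325, 'joints': array([0.19815065, 0.41360478, 1.54335984, 0.00938455, 1.18685325,
       1.41550727]), 'eef_pos': array([495.68369065, 220.41294483, 162.05828866]), 'force': array([-10.90324396,  21.65597703,   6.36154814]), 'wrist_torque': array([3.53463972, 1.84705529, 0.22575357])}
s1 290 [90, 104, 128, 140, 145, 149, 149, 146, 141, 137, 135, 140, 158, 176, 181, 182, 182, 181, 181, 181, 180, 178, 177, 179, 180, 181, 180, 178, 175, 165, 148, 140, 137, 122, 116, 118, 117, 118, 118, 117, 116, 116, 117, 121, 127]
s1 310 [165, 158, 153, 154, 154, 155, 154, 154, 154, 152, 144, 139, 136, 134, 145, 171, 179, 179, 180, 180, 179, 179, 179, 177, 175, 177, 178, 177, 178, 178, 178, 176, 166, 148, 139, 136, 123, 117, 117, 118, 118, 118, 117, 117, 117]
s5 290 [92, 106, 130, 143, 146, 147, 149, 168, 180, 183, 183, 183, 184, 184, 184, 184, 183, 182, 180, 180, 182, 182, 183, 183, 182, 178, 168, 151, 143, 138, 125, 119, 119, 119, 118, 119, 119, 121, 120, 119, 118, 119, 119, 124, 129]
s5 310 [168, 161, 157, 156, 157, 157, 156, 149, 141, 148, 172, 181, 181, 182, 183, 183, 182, 182, 181, 181, 179, 178, 179, 180, 180, 180, 181, 180, 179, 166, 149, 141, 137, 124, 120, 121, 120, 119, 118, 120, 119, 120, 119, 119, 119]
s6 290 [115, 167, 183, 183, 181, 183, 183, 184, 185, 185, 184, 184, 184, 182, 181, 180, 182, 183, 183, 183, 183, 183, 175, 154, 144, 145, 149, 151, 151, 149, 141, 135, 123, 118, 119, 120, 120, 121, 120, 119, 118, 118, 120, 124, 129]
s6 310 [168, 160, 156, 159, 178, 182, 181, 181, 181, 182, 183, 183, 183, 182, 182, 181, 180, 178, 179, 180, 180, 181, 181, 181, 178, 167, 149, 142, 137, 125, 121, 120, 121, 121, 120, 120, 119, 119, 119, 120, 119, 120, 119, 119, 119]
```

View pics/c9.png

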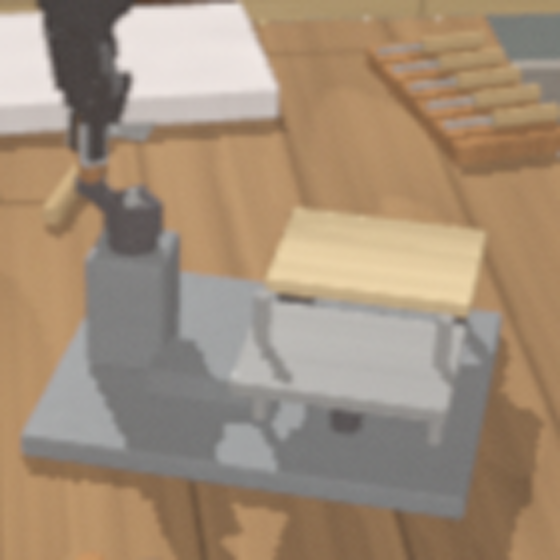

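The bed front edge has gone 224.4 → 217.4 px at column 290, about 25 mm up, and the bed now sits a little below the board. I'll measure the remaining height numerically.

Run:
```python
from h import *
t=cv2.imread("pics/top0.png");s=cv2.imread("pics/s6.png")
g=cv2.cvtColor(t,cv2.COLOR_BGR2GRAY)
# top: sample gray across board->bed direction, perpendicular lines in image; board mask
def ymask(im):
    h=cv2.cvtColor(im,cv2.COLOR_BGR2HSV); return ((h[...,0]>15)&(h[...,0]<32)&(h[...,1]>50)&(h[...,2]>165)).astype(np.uint8)
for n,im,b in(("top",t,(155,115,80,90)),("side",s,(275,165,70,40))):
    m=np.zeros(im.shape[:2],np.uint8);x,y,w,h=b;m[y:y+h,x:x+w]=ymask(im)[y:y+h,x:x+w]
    c=max(cv2.findContours(m,0,2)[0],key=cv2.contourArea)
    q=cv2.approxPolyDP(c,4,True)[:,0]; print(n,cv2.contourArea(c),[(p.tolist(),onz(n,*p,100).round().tolist()) for p in q])
# top bed outer edge: sample along world perpendicular dir from board centre at z=68
u=np.array([-0.28,-0.96]);u/=np.linalg.norm(u);v=np.array([u[1],-u[0]])
c0=np.array([722,151.])
for off in(-40,0,40):
    L=[]
    for d in range(60,215,5):
        X=c0+u*d+v*off; p=proj("top",[*X,68]); L.append(int(cv2.getRectSubPix(g,(1,1),tuple(map(float,p)))[0,0]))
    print(off,L)
# side rows of bed front edge
print([proj("side",[*(c0+u*d),z]).round(1).tolist() for d in(180,185) for z in(64,92,100)])
```

```text
top 2549.0 [([183, 124], [816.0, 185.0, 100.0]), ([164, 179], [667.0, 235.0, 100.0]), ([205, 192], [630.0, 125.0, 100.0]), ([224, 137], [779.0, 74.0, 100.0])]
side 1270.0 [([275, 176], [620.0, 211.0, 100.0]), ([283, 192], [633.0, 109.0, 100.0]), ([327, 198], [762.0, 63.0, 100.0]), ([338, 194], [801.0, 83.0, 100.0]), ([338, 176], [827.0, 195.0, 100.0]), ([344, 182], [837.0, 155.0, 100.0]), ([343, 172], [849.0, 220.0, 100.0]), ([324, 175], [782.0, 205.0, 100.0]), ([311, 168], [748.0, 256.0, 100.0]), ([317, 165], [772.0, 276.0, 100.0]), ([310, 165], [748.0, 278.0, 100.0]), ([307, 174], [727.0, 216.0, 100.0]), ([293, 165], [690.0, 282.0, 100.0]), ([296, 169], [696.0, 253.0, 100.0]), ([286, 171], [661.0, 242.0, 100.0]), ([283, 181], [642.0, 177.0, 100.0]), ([278, 167], [638.0, 272.0, 100.0])]
-40 [113, 112, 124, 139, 137, 134, 137, 151, 189, 189, 191, 194, 190, 188, 191, 189, 187, 185, 183, 190, 189, 188, 190, 189, 187, 188, 119, 111, 96, 93, 94]
0 [111, 111, 137, 140, 138, 136, 136, 177, 189, 191, 194, 195, 191, 193, 192, 192, 188, 184, 186, 190, 190, 191, 192, 189, 190, 167, 112, 110, 98, 99, 97]
40 [118, 130, 142, 141, 137, 139, 139, 177, 190, 195, 197, 196, 195, 195, 191, 192, 190, 188, 193, 193, 192, 192, 182, 158, 145, 119, 115, 104, 99, 103, 100]
[[301.5, 225.0], [302.0, 217.0], [302.1, 214.7], [301.3, 225.9], [301.8, 218.0], [301.9, 215.7]]
```

Run:
```python
from h import *
from scipy.optimize import brentq
s=cv2.imread("pics/s6.png").astype(float)
u=np.array([-0.28,-0.96]);u/=np.linalg.norm(u);v=np.array([-u[1],u[0]]);c0=np.array([722,151.])
def row(col,d,z):
    f=lambda w:proj("side",[*(c0+u*d+v*w),z])[0]-col
    w=brentq(f,-150,150); return proj("side",[*(c0+u*d+v*w),z])[1]
for c in(290,300,310,320):
    p=s[:,c-1:c+2].mean(1)
    print(c,"board pred",round(row(c,60,100),1),"rows187-201",p[187:202].astype(int).tolist())
    g=p.mean(1); a=int(round(row(c,186,85)))+0; k=np.arange(a-7,a+8); dg=-(g[k+1]-g[k-1]); e=k[np.argmax(dg)]
    w=np.clip(-(g[e-1:e+3]-g[e-2:e+2]),0,None); 
    E=(np.arange(e-1,e+3)-.5)@w/w.sum(); print("   bed edge",round(E,2),"z nobias",round(brentq(lambda z:row(c,186,z)-E,50,130),1))
```

```text
290 board pred 191.8 rows187-201 [[162, 205, 228], [165, 207, 231], [167, 208, 232], [159, 200, 224], [140, 179, 202], [131, 168, 191], [122, 155, 177], [96, 113, 128], [112, 114, 119], [163, 166, 169], [179, 183, 185], [179, 183, 185], [178, 181, 183], [179, 182, 185], [179, 183, 185]]
   bed edge 217.59 z nobias 89.5
300 board pred 192.9 rows187-201 [[165, 207, 230], [163, 205, 228], [165, 207, 230], [169, 210, 234], [164, 206, 229], [143, 183, 207], [132, 171, 193], [134, 166, 187], [147, 157, 166], [157, 158, 159], [166, 168, 169], [177, 181, 183], [179, 182, 185], [177, 181, 183], [177, 182, 184]]
   bed edge 221.97 z nobias 78.1
310 board pred 193.9 rows187-201 [[168, 211, 234], [166, 208, 231], [165, 206, 229], [165, 207, 230], [168, 210, 233], [164, 206, 230], [146, 187, 211], [133, 172, 194], [132, 166, 187], [141, 159, 171], [152, 155, 158], [158, 159, 160], [174, 177, 180], [178, 182, 184], [177, 181, 183]]
   bed edge 220.25 z nobias 88.0
320 board pred 195.0 rows187-201 [[165, 207, 230], [168, 210, 233], [166, 209, 232], [165, 207, 229], [164, 206, 229], [167, 210, 233], [166, 208, 232], [154, 196, 219], [137, 176, 198], [130, 167, 189], [137, 163, 180], [153, 159, 163], [161, 163, 162], [174, 177, 179], [178, 182, 184]]
   bed edge 221.83 z nobias 86.4
```

Run:
```python
from h import *
P=np.array([(577,98.3),(518.3,78.7),(465.7,111.3),(455.2,171.5),(495.7,220.4)])
a=np.linalg.lstsq(np.c_[2*P,np.ones(5)],(P**2).sum(1),rcond=None)[0];C=a[:2];r=np.sqrt(a[2]+C@C);print(C,r,np.hypot(*(P-C).T))
cmd=np.array([497.9,215.7]);th=np.degrees(np.arctan2(*(P[-1]-C)[::-1]));print(th)
for k in range(0,120,10):
    b=np.radians(th-k);print(k,(C+r*np.array([np.cos(b),np.sin(b)])-cmd).round(1))
```

```text
[526.98721048 152.87384065] 74.27021609346126 [74.02420684 74.68082928 74.05745334 74.16425959 74.42225297]
114.85992462446299
0 [-2.1  4.6]
10 [10.  9.]
20 [22.8 11.2]
30 [35.7 11.1]
40 [48.5  8.9]
50 [60.6  4.4]
60 [71.8 -2.1]
70 [ 81.7 -10.4]
80 [ 90.  -20.4]
90 [ 96.5 -31.6]
100 [100.9 -43.8]
110 [103.1 -56.5]
```

Request:
carry_out(targets=[{"x": 0.01,"y": 0.009,"z": 0,"ax": 0,"ay": 0,"az": -0.12,"hand": -1},{"x": 0.0228,"y": 0.0112,"z": 0,"ax": 0,"ay": 0,"az": -0.24,"hand": -1},{"x": 0.0357,"y": 0.0111,"z": 0,"ax": 0,"ay": 0,"az": -0.36,"hand": -1},{"x": 0.0485,"y": 0.0089,"z": 0,"ax": 0,"ay": 0,"az": -0.48,"hand": -1},{"x": 0.0606,"y": 0.0044,"z": 0,"ax": 0,"ay": 0,"az": -0.6,"hand": -1}])

```text
time_s: 11.05
eef_pos: [558.0, 221.8, 161.4]
ee_rot: [0.089, -0.701, 0.087, 0.702]
force: [-8.2, 8.7, 1.8]
grip_width: 0.216
```

Request:
carry_out(targets=[{"x": 0.0112,"y": -0.0065,"z": 0,"ax": 0,"ay": 0,"az": -0.12,"hand": -1},{"x": 0.0211,"y": -0.0148,"z": 0,"ax": 0,"ay": 0,"az": -0.24,"hand": -1},{"x": 0.0294,"y": -0.0248,"z": 0,"ax": 0,"ay": 0,"az": -0.36,"hand": -1},{"x": 0.0359,"y": -0.036,"z": 0,"ax": 0,"ay": 0,"az": -0.45,"hand": -1},{"x": 0.0359,"y": -0.036,"z": 0,"ax": 0,"ay": 0,"az": -0.45,"hand": -1}])

```text
time_s: 11.68
eef_pos: [596.1, 185.6, 162.2]
ee_rot: [-0.244, 0.666, -0.24, -0.663]
force: [7.6, 10.5, -0.8]
grip_width: 0.219
```

Run:
```python
from h import *
S=ctrl.sense(); print({k:S[k] for k in("time_s","joints","eef_pos","force","wrist_torque")})
p=S["eef_pos"][:2]-[527,152.9];print(np.hypot(*p),114.86-np.degrees(np.arctan2(p[1],p[0])))
s=viewer.capture("side");cv2.imwrite("pics/s7.png",s)
cv2.imwrite("pics/c10.png",cv2.resize(s[120:245,215:355],None,fx=5,fy=4.8,interpolation=cv2.INTER_CUBIC))
for f in("s1","s6","s7"):
    g=cv2.cvtColor(cv2.imread(f"pics/{f}.png"),cv2.COLOR_BGR2GRAY).astype(int)
    for c in(290,310): print(f,c,g[200:235,c-1:c+2].mean(1).astype(int).tolist())
```

```text
{'time_s': 11.675, 'joints': array([0.11284992, 0.58292698, 1.2755445 , 0.0040059 , 1.2772024 ,
       2.38090576]), 'eef_pos': array([596.1054235 , 185.58718435, 162.24671852]), 'force': array([ 7.62800372, 10.54175164, -0.75728473]), 'wrist_torque': array([ 1.57591645, -1.32564459, -0.41984761])}
76.44613513495668 89.54563460989544
s1 290 [149, 149, 146, 141, 137, 135, 140, 158, 176, 181, 182, 182, 181, 181, 181, 180, 178, 177, 179, 180, 181, 180, 178, 175, 165, 148, 140, 137, 122, 116, 118, 117, 118, 118, 117]
s1 310 [155, 154, 154, 154, 152, 144, 139, 136, 134, 145, 171, 179, 179, 180, 180, 179, 179, 179, 177, 175, 177, 178, 177, 178, 178, 178, 176, 166, 148, 139, 136, 123, 117, 117, 118]
s6 290 [183, 183, 184, 185, 185, 184, 184, 184, 182, 181, 180, 182, 183, 183, 183, 183, 183, 175, 154, 144, 145, 149, 151, 151, 149, 141, 135, 123, 118, 119, 120, 120, 121, 120, 119]
s6 310 [182, 181, 181, 181, 182, 183, 183, 183, 182, 182, 181, 180, 178, 179, 180, 180, 181, 181, 181, 178, 167, 149, 142, 137, 125, 121, 120, 121, 121, 120, 120, 119, 119, 119, 120]
s7 290 [140, 143, 147, 144, 142, 138, 136, 137, 138, 138, 138, 138, 138, 139, 144, 144, 141, 135, 131, 136, 141, 148, 151, 151, 148, 141, 141, 147, 150, 146, 128, 119, 120, 120, 119]
s7 310 [181, 182, 182, 183, 182, 182, 181, 180, 178, 178, 180, 181, 181, 181, 181, 181, 177, 157, 144, 140, 128, 121, 119, 120, 119, 119, 120, 120, 120, 120, 121, 126, 129, 123, 120]
```

View pics/c10.png

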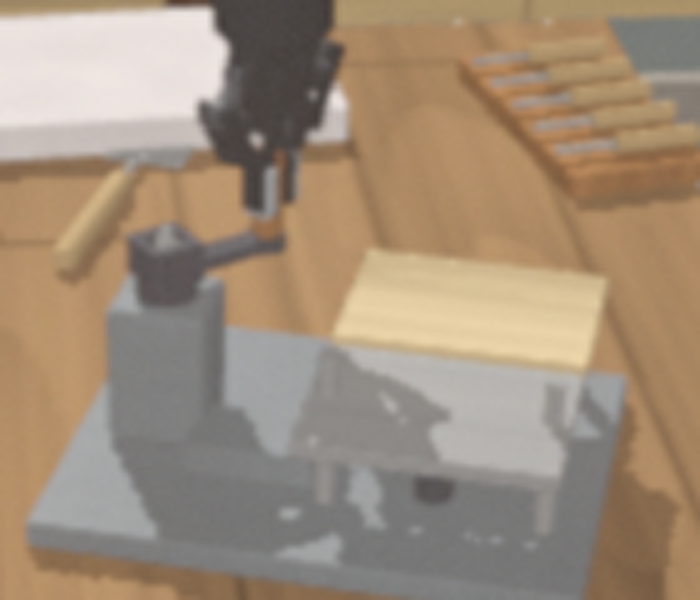

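The bed top now looks nearly flush: its right and left edges run on in line with the board's, and its front edge is at about row 216.6 at column 310. One more check at the board/bed joint, numerically.

Run:
```python
from h import *
for f in("s6","s7"):
    s=cv2.imread(f"pics/{f}.png").astype(int)
    for c in(310,315,320): print(f,c,[(int(a[1]),int(a[2]-a[0])) for a in s[190:203,c-1:c+2].mean(1)])
u=np.array([-0.28,-0.96]);u/=np.linalg.norm(u);c0=np.array([722,151.])
for d,z in((60,100),(66,100),(66,97),(66,92),(66,84),(60,90)): print(d,z,proj("side",[*(c0+u*d),z]))
# board right-edge / bed right-edge corners from view
for n,p in dict(BR=(607,278),BF=(585,370),bF=(557,475),BL=(370,250),BLf=(332,340),bLf=(290,455)).items():
    q=(215+p[0]/5,120+p[1]/4.8); print(n,onz("side",*q,100).round())
```

```text
s6 310 [(207, 65), (210, 65), (206, 66), (187, 64), (172, 61), (166, 55), (159, 30), (155, 6), (159, 2), (177, 5), (182, 6), (181, 5), (180, 6)]
s6 315 [(206, 65), (208, 65), (211, 65), (205, 64), (183, 63), (169, 61), (165, 52), (157, 19), (158, 1), (168, 3), (180, 6), (182, 6), (180, 5)]
s6 320 [(207, 64), (206, 65), (210, 65), (208, 65), (196, 65), (176, 61), (167, 59), (163, 42), (159, 10), (163, 1), (177, 4), (182, 6), (180, 6)]
s7 310 [(207, 65), (210, 66), (205, 66), (187, 64), (172, 56), (175, 30), (182, 10), (181, 6), (180, 5), (181, 6), (180, 7), (182, 6), (182, 6)]
s7 315 [(206, 64), (208, 65), (211, 66), (205, 65), (181, 64), (171, 50), (178, 20), (182, 7), (180, 5), (180, 6), (180, 6), (180, 6), (182, 6)]
s7 320 [(207, 65), (207, 65), (210, 65), (209, 65), (196, 65), (175, 61), (172, 41), (180, 13), (181, 6), (179, 6), (180, 6), (181, 6), (180, 5)]
60 100 [306.79487517 193.59055402]
66 100 [306.57576775 194.58324566]
66 97 [306.51961005 195.41525965]
66 92 [306.4262768 196.7979813]
66 84 [306.27762345 199.00007558]
60 90 [306.60796865 196.35167041]
BR [818. 183. 100.]
BF [779.  67. 100.]
bF [737. -49. 100.]
BL [670. 234. 100.]
BLf [629. 116. 100.]
bLf [588. -15. 100.]
```

The strip between board edge and bed is still about 1 px more than it would be at level, so the bed is roughly 3–4 mm low; the extrapolated edges agree. I'll wind another 28°.

Request:
carry_out(targets=[{"x": 0.0044,"y": -0.0122,"z": 0,"ax": 0,"ay": 0,"az": -0.12,"hand": -1},{"x": 0.0066,"y": -0.0249,"z": 0,"ax": 0,"ay": 0,"az": -0.24,"hand": -1},{"x": 0.0067,"y": -0.0353,"z": 0,"ax": 0,"ay": 0,"az": -0.33,"hand": -1},{"x": 0.0067,"y": -0.0353,"z": 0,"ax": 0,"ay": 0,"az": -0.33,"hand": -1}])

```text
time_s: 12.22
eef_pos: [604.2, 149.1, 162.9]
ee_rot: [-0.35, 0.618, -0.345, -0.613]
force: [15.0, 4.0, -1.1]
grip_width: 0.219
```

Run:
```python
from h import *
S=ctrl.sense(); print({k:S[k] for k in("time_s","joints","eef_pos","force","wrist_torque")})
p=S["eef_pos"][:2]-[527,152.9];print(np.hypot(*p),114.86-np.degrees(np.arctan2(p[1],p[0])))
s=viewer.capture("side");cv2.imwrite("pics/s8.png",s);s=s.astype(int)
for c in(310,315,320): print(c,[(int(a[1]),int(a[2]-a[0])) for a in s[190:203,c-1:c+2].mean(1)],s[208:225,c-1:c+2,1].mean(1).astype(int).tolist())
```

```text
{'time_s': 12.225, 'joints': array([5.32164295e-02, 5.75902324e-01, 1.28549267e+00, 1.96084559e-03,
       1.27004706e+00, 2.65222485e+00]), 'eef_pos': array([604.19525812, 149.12718754, 162.86072897]), 'force': array([14.98902605,  4.02561592, -1.09511596]), 'wrist_torque': array([ 0.70427927, -2.4588867 , -0.37971416])}
77.28739865192416 117.65802630934368
310 [(207, 65), (210, 65), (205, 66), (188, 59), (179, 31), (181, 10), (181, 5), (180, 6), (180, 6), (181, 6), (181, 6), (182, 5), (183, 6)] [178, 178, 168, 153, 141, 136, 137, 142, 144, 143, 139, 126, 120, 120, 120, 119, 120]
315 [(206, 65), (208, 65), (210, 66), (205, 66), (185, 52), (182, 18), (182, 6), (179, 5), (179, 6), (181, 6), (181, 6), (181, 6), (182, 6)] [178, 177, 179, 179, 180, 179, 178, 176, 167, 149, 142, 138, 125, 120, 119, 118, 119]
320 [(207, 65), (206, 65), (209, 65), (208, 66), (196, 63), (180, 43), (181, 13), (180, 6), (179, 6), (179, 6), (180, 6), (180, 6), (181, 6)] [178, 177, 178, 179, 179, 179, 179, 179, 175, 158, 144, 140, 132, 123, 120, 120, 120]
```

The joint strip is now ≈1.1 px, which is level to within a couple of millimetres. I'll relieve the 15 N radial push, let go and lift off.

Request:
carry_out(targets=[{"x": 0.003,"y": 0,"z": 0,"ax": 0,"ay": 0,"az": 0,"hand": -1},{"x": 0.003,"y": 0,"z": 0,"ax": 0,"ay": 0,"az": 0,"hand": -0.3},{"x": 0.003,"y": 0,"z": 0,"ax": 0,"ay": 0,"az": 0,"hand": 0},{"x": 0.003,"y": 0,"z": 0,"ax": 0,"ay": 0,"az": 0,"hand": 0},{"x": 0.003,"y": 0,"z": 0,"ax": 0,"ay": 0,"az": 0,"hand": 0}])

```text
time_s: 12.9
eef_pos: [604.0, 148.8, 161.3]
ee_rot: [0.347, -0.616, 0.347, 0.616]
force: [0.8, -0.1, 0.0]
grip_width: 0.499
```

Request:
carry_out(targets=[{"x": 0,"y": 0,"z": 0.02,"ax": 0,"ay": 0,"az": 0,"hand": 0},{"x": 0,"y": 0,"z": 0.05,"ax": 0,"ay": 0,"az": 0,"hand": 0},{"x": 0,"y": 0,"z": 0.1,"ax": 0,"ay": 0,"az": 0,"hand": 0},{"x": 0,"y": 0,"z": 0.14,"ax": 0,"ay": 0,"az": 0,"hand": 0},{"x": 0,"y": 0,"z": 0.14,"ax": 0,"ay": 0,"az": 0,"hand": 0}])

```text
time_s: 13.52
eef_pos: [604.8, 149.0, 304.7]
ee_rot: [-0.348, 0.618, -0.346, -0.614]
force: [-0.0, 0.1, -0.9]
grip_width: 0.499
```

Run:
```python
from h import *
S=ctrl.sense(); print({k:S[k] for k in("time_s","eef_pos","force","grip_width")})
s=viewer.capture("side")
cv2.imwrite("pics/c11.png",cv2.resize(s[120:245,215:355],None,fx=5,fy=4.8,interpolation=cv2.INTER_CUBIC));s=s.astype(int)
for c in(310,315,320): print(c,[(int(a[1]),int(a[2]-a[0])) for a in s[190:200,c-1:c+2].mean(1)],s[208:225,c-1:c+2,1].mean(1).astype(int).tolist())
```

```text
{'time_s': 13.525, 'eef_pos': array([604.77597903, 148.95228445, 304.68539328]), 'force': array([-0.02425289,  0.06187341, -0.8686933 ]), 'grip_width': 0.49923814229377034}
310 [(206, 65), (209, 66), (205, 66), (187, 59), (178, 31), (180, 10), (180, 5), (178, 5), (179, 6), (180, 7)] [177, 179, 180, 179, 179, 179, 179, 175, 154, 143, 138, 125, 120, 120, 120, 119, 120]
315 [(205, 65), (207, 65), (210, 66), (204, 65), (184, 52), (181, 18), (181, 6), (179, 5), (179, 6), (179, 6)] [176, 177, 178, 178, 178, 179, 179, 177, 166, 148, 141, 137, 124, 120, 118, 118, 119]
320 [(206, 65), (205, 65), (209, 65), (208, 65), (195, 63), (180, 43), (179, 13), (180, 6), (178, 6), (178, 6)] [177, 176, 177, 178, 177, 178, 178, 179, 175, 157, 144, 139, 131, 123, 119, 119, 119]
```

The picture allowance is used up, so the last check is numerical: compare the hub area and bed with the seated frame.

Run:
```python
from h import *
a=cv2.imread("pics/s8.png");b=viewer.capture("side")
for n,(x,y,w,h) in dict(hub=(238,162,20,24),bed=(275,190,60,32)).items():
    T=a[y:y+h,x:x+w]; R=cv2.matchTemplate(b[y-6:y+h+6,x-6:x+w+6],T,cv2.TM_CCOEFF_NORMED); _,m,_,l=cv2.minMaxLoc(R); print(n,m,l[0]-6,l[1]-6)
# handle: wood colour vs crop near expected top of handle
p=proj("side",[602,149,190]); print(p,b[int(p[1]),int(p[0])-3:int(p[0])+4].tolist())
S=ctrl.sense();print(S["time_s"],S["force"]); finish_job()
```

```text
hub 0.9965885877609253 0 0
bed 0.8511022329330444 0 0
[272.1129417  160.43548106] [[87, 120, 157], [79, 112, 148], [77, 110, 150], [78, 112, 151], [77, 110, 149], [78, 110, 147], [88, 120, 156]]
13.625 [-0.35942461  0.31350936 -0.64441882]
the job is handed in; nothing more can be done
```

I took the long crank with the square hub by its wooden handle and fitted it on the shaft while the bed was still low. I then wound it clockwise about 318°, including taking up the play, let go and lifted clear. The job was handed in at 13.6 s.

**Last checks that agreed:**
- **Release:** the force on the open gripper was near zero after it lifted clear.
- **Crank:** the hub's image patch had not moved between the seated frame and the final frame (match 0.997, shift 0 px). The handle is still standing where expected.
- **Bed:** it did not drop after I let go. Its front edge stayed on the same rows.
- **Level:** the seam between board and bed is about 1.1 px, which reads as level within about 3 mm.

**Checks that disagreed or failed:**
- **Bed height:** the total rise, about 40 mm from pixels and rotation, compared with my start estimates of 36.7–40 mm, would put the bed 0–4 mm above the board rather than exactly flush. Both readings are within the 8 mm limit.
- **Final picture:** the last crop could not be viewed because the picture limit was reached, so the end state was checked only by numbers.
- **Bed patch match:** it was weaker than the hub's (0.85), probably because the arm's shadow had moved off it.
- **First move calls:** the first two were refused for missing keys. Nothing moved.

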